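# Index the prescription carousel

### The arm

A 7-joint arm with a two-finger parallel gripper is mounted at the origin on the work surface. World frame = base frame: x ahead of the robot, y to its left, z up, the work surface at z = 0. Lengths are in m, angles in rad, forces in N, time in s.
With the tool pointing down it reaches from about 0.425 to 0.875 m from the base axis. Payload 4.7 kg.
Tool frame: the origin (TCP) lies at the very end of the fingers, on their centre line; the grasp point (between the pads) lies 19 mm behind it; z points along the fingers, y is the line along which they close (so a half turn about z gives the same grasp; the last joint's range is limited). The gripper opens to 87 mm and grips with 3 to 60 N. Pads are 19 mm wide; open, the fingers measure 117 mm over their backs; the gripper's body (75 mm by 190 mm) begins 51 mm behind the grasp point.
Start: joints at [1.324, 0.321, -0.07, 1.45, 0.023, 1.371, -0.057], TCP at [0.168, -0.628, 0.223] pointing down, gripper open.
Joint ranges: [-2.86, 2.86], [-0.3, 2.09], [-1.38, 1.24], [0.06, 2.45], [-1.56, 4.7], [0.09, 2.05], [-2.69, 2.69]. Speed limits (rad/s): [2.57, 2.57, 3.14, 3.14, 3.14, 3.14, 3.14].

### API

Orientations are given as a unit quaternion [x, y, z, w].
In Python, from plant import ctrl, effector, cams, order gives the robot as it stands. The module is installed in compiled form; this text tells all that it offers. Calls block until the motion is done:
- ctrl.move_to(position, orientation): joint-space move of the TCP to a pose.
- ctrl.movel(position, rot=None, feed=0.15, until_force=None): straight line of the TCP; rot=None keeps the orientation; feed is the mean speed in m/s. With until_force (N) it stops when the force on the tool has changed by that much, and returns True; else False.
- ctrl.move_joints(angles): joint-space move.
- effector.move_gripper(opening, f_grip=None): opening from 0.0 (shut) to 1.0 (fully open); f_grip is the grip in N (None keeps the last); returns when the fingers have stopped.
- ctrl.pause(seconds).
- ctrl.ik(position, orientation): joint angles nearest the present ones, or None.
- cams.snapshot(name): name is "scene" or "top"; returns a dict with "frame" (384x512x3 uint8, blue, green, red), "depth" (384x512 float32, m along the optical axis (not along the pixel's ray), 0 where there is no reading), "intrinsics" (3x3 intrinsics, pixels), "extrinsics" (4x4, takes a point from world to camera coordinates). Camera axes: x right, y down, z forward; pixel columns grow to the right and rows downward; lengths in m; the calibration is good to about 2 mm. A picture is of the moment at which its call begins.
A pose or a line that the arm cannot do raises ctrl.PlanningError and nothing moves.
- order.close_job(): hands the job in; it is judged then, once.
Trained networks look in a picture, given as the dict that the camera call returned (one of the last four; its "shot" number tells which), for a name from the list of things; names that differ only in an ending like _2 or _b are one class to them, and where a whole thing is asked for, a point or a joint stands for the part that bears it (a point fixed in the world has none). Each returns a list of dicts, best first, with "p" (0 to 1); they miss things now and then, are a little off and sometimes report something else, mostly with a low value. They report only what shows in the picture. A call takes as long as a camera call. They do not tell look-alikes from the thing itself.
- cams.silhouettes(picture, label): "mask" (384x512 bool, what is visible of it) and "box" ([left, top, right, bottom] in pixels, round what is visible of it).
- cams.place_of(picture, label): "uv" ([column, row] in pixels: a listed point, or the origin of a listed thing).
Readings, each from a call of its own:
- ctrl.get_t(): time.
- ctrl.get_qpos(): joint angles.
- ctrl.get_joint_velocities(): joint speeds.
- ctrl.get_effort(): joint torques, N m.
- ctrl.get_position(): TCP position.
- ctrl.get_tool_rot(): TCP orientation.
- ctrl.get_force(): force on the tool from outside, world axes, zero at the start.
- ctrl.get_wrist_torque(): the same for the moment, N m.
- ctrl.get_gripper_width(): opening from 0.0 (shut) to 1.0 (fully open).
- ctrl.get_gripper_force(): force on a finger pad.
Only numpy, scipy, OpenCV 4.12 (cv2) and the standard library are available. Lean on these libraries where they do the work, as an engineer would, in place of code of your own. Each camera call takes 0.05 s, during which the arm holds its last target. There are 200 camera calls.

### The job

Turn the prescription carousel by one click, whichever way is right, so that the short wide jar arrives at the hand-over place marked by the metal arrowhead on the carousel's base. Push it round (the upright posts are there to push by) until it rests in that click position, keep the jar and the other containers upright in their pockets, and then let go.

Things in the scene. Friction and masses are not known exactly. Their poses are not given: they have to be found in the camera images.
- carousel_base: Fixed grey round base, 250 mm across; origin: centre of its underside on the counter, on the turning axis; z up. A tongue with a metal arrowhead sticks out along its own +x to 193 mm: the hand-over place is the pocket position on +x, 85 mm from the axis. Turntable on it: 280 mm across, top 32 mm above the counter, six pockets (85 mm from the axis, walls 6 mm) 60 degrees apart.
- carousel (a joint): Turntable angle, rad, growing anticlockwise seen from above, 0 at the start. Rests every 60 degrees (1.047); past half-way a damped detent pulls it on. Takes 3 to 6 N at a post. Six upright round steel posts, 14 mm thick, 125 mm from the axis, at angle + 30 + k*60 degrees from the base's +x; tops 140 mm above the counter, the upper 40 mm clear of all else.
- jar_mid (a point): Centre of the short wide white jar with a broad lid (52 mm across, 42 mm high), loose in one of the two pockets next to the hand-over place, at +60 or -60 degrees from it; centre 53 mm above the counter.
- flask_mid (a point): Centre of the narrow-necked white bottle (40 mm across, 66 mm high), loose in the other pocket next to the hand-over place; centre 65 mm above the counter, top 98 mm. The other four pockets hold lower cartons and bottles fixed in place.
Things that resemble listed ones, but are neither listed nor needed, are in the scene too. What is shaped like the part that bears jar_mid but blue is not meant. What is shaped like the part that bears flask_mid but purple is not meant.

How it is judged:
By the outcome, as a careful person would: the job done as asked, in the order asked, and still so for the second after the job is handed in, with the robot touching nothing.
It also fails if it takes over 35 s, if anything falls off the work surface, if the arm or the gripper's body presses on something with over 40 N, if the wrist force passes 120 N, or if a joint passes its speed limit or range.

## Working session

There is one attempt and no reset: what is moved stays moved. The work goes in short steps, each a Python script; the robot and the scene stay as the last script left them, time stands still between calls to the robot, and variables do not carry over. Pictures are saved under pics/ and viewed, at most 10 in all, crops included, and the job is handed in when it is done.

```bash
mkdir -p pics; cat > h.py <<'E'
import numpy as np, cv2
from plant import ctrl, effector, cams, order
def world(s,u,v,z=None):
    K=s["intrinsics"];T=np.linalg.inv(s["extrinsics"])
    r=np.linalg.inv(K)@[u,v,1.]
    if z is None:
        d=s["depth"][int(round(v)),int(round(u))]; return (T@np.r_[r*d,1])[:3]
    o=T[:3,3]; w=T[:3,:3]@r; return o+w*(z-o[2])/w[2]
E
python3 - <<'E'
from h import *
for n in("top","scene"):
    s=cams.snapshot(n); cv2.imwrite(f"pics/{n}0.png",cv2.resize(s["frame"],(800,600)))
    np.savez(f"{n}0.npz",**{k:s[k] for k in("frame","depth","intrinsics","extrinsics")})
    for l,z in(("carousel_base",0),("jar_mid",.053),("flask_mid",.065)):
        for d in cams.place_of(s,l)[:4]: print(n,l,round(d["p"],2),np.round(d["uv"]),world(s,*d["uv"],z).round(3))
print(ctrl.get_t())
E
```

```text
top carousel_base 0.96 [267. 217.] [0.541 0.065 0.   ]
top jar_mid 0.93 [154. 178.] [0.632 0.329 0.053]
top jar_mid 0.71 [230. 203.] [0.573 0.153 0.053]
top jar_mid 0.55 [157. 278.] [0.405 0.318 0.053]
top flask_mid 0.82 [296. 192.] [0.596 0.003 0.065]
top flask_mid 0.66 [327. 113.] [ 0.78  -0.072  0.065]
top flask_mid 0.52 [291. 116.] [0.774 0.01  0.065]
scene carousel_base 0.74 [250. 206.] [0.538 0.072 0.   ]
scene jar_mid 0.86 [347. 259.] [0.683 0.347 0.053]
scene jar_mid 0.82 [273. 203.] [0.578 0.147 0.053]
scene flask_mid 0.73 [160. 243.] [0.821 0.027 0.065]
scene flask_mid 0.57 [126. 230.] [ 0.818 -0.053  0.065]
scene flask_mid 0.55 [212. 185.] [0.593 0.002 0.065]
0.4
```

View pics/top0.png

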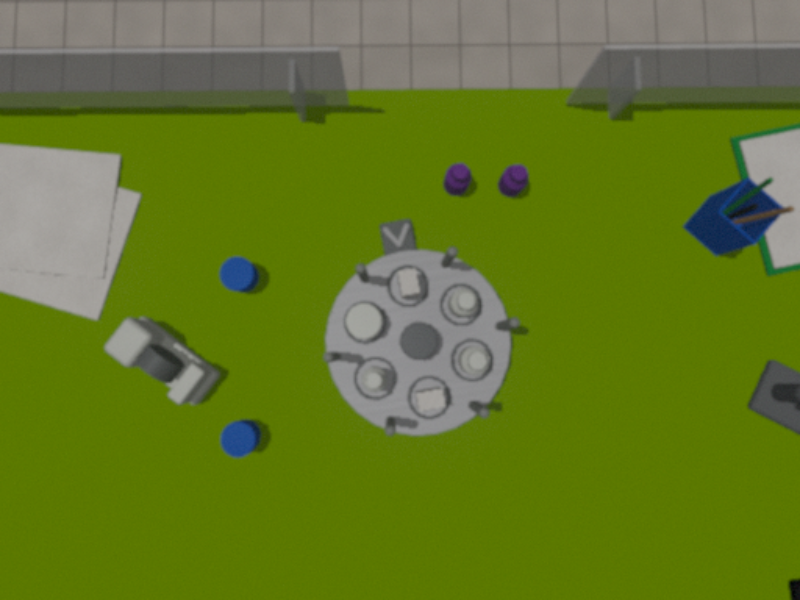

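View pics/scene0.png

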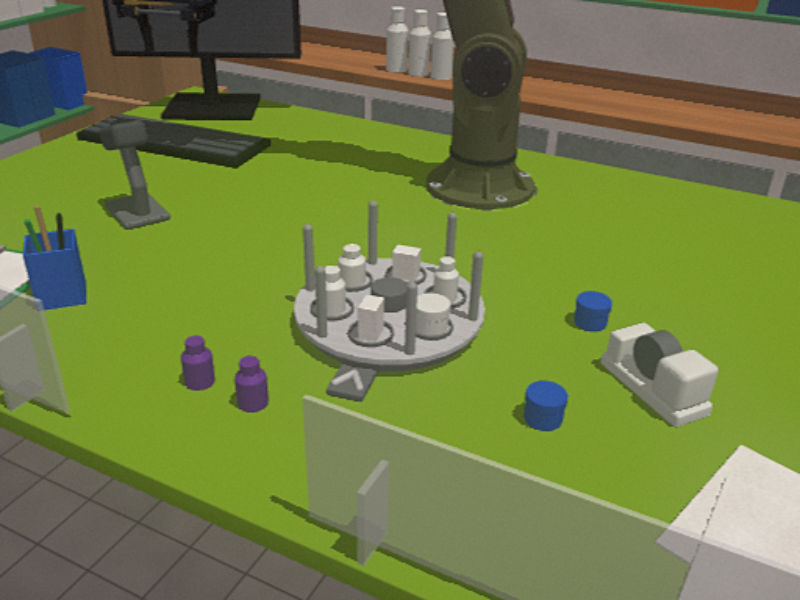

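The top picture (800 px scale) shows the arrowhead at (397,235), which is world +x with a slight lean to +y, and the axis at (420,341). The white wide jar is at (364,322), in the pocket anticlockwise of the arrow. The white flask is at (462,303), on the clockwise side.

Jar candidates are white (364,322), blue (239,274) and blue (240,438). Flask candidates are white (462,303) and purple (457,179) and (514,180). The white ones in the pockets fit the description, because the blue and purple ones are ruled out. So the turn is clockwise. Next I'll confirm in a crop and fit the posts.

```bash
python3 - <<'E'
import numpy as np, cv2
from scipy.optimize import least_squares
s=dict(np.load("top0.npz")); K=s["intrinsics"];T=np.linalg.inv(s["extrinsics"])
v,u=np.mgrid[:384,:512]; d=s["depth"]
P=np.stack([(u-K[0,2])/K[0,0]*d,(v-K[1,2])/K[1,1]*d,d,np.ones_like(d)],-1)@T.T
m=(P[...,2]>.118)&(P[...,2]<.16)&(np.hypot(P[...,0]-.541,P[...,1]-.065)<.16)&(d>0)
n,l,st,c=cv2.connectedComponentsWithStats(m.astype(np.uint8))
q=[]
for i in range(1,n):
    p=P[l==i][:,:3]; print(st[i,4],c[i].round(),p.mean(0).round(3),p[:,2].max().round(3)); q.append(p.mean(0)[:2])
q=np.array(q)
def f(x):
    a=x[2]+np.radians(30+60*np.arange(6)); t=x[:2]+.125*np.c_[np.cos(a),np.sin(a)]
    return np.linalg.norm(q[:,None]-t,axis=2).min(1)
r=least_squares(f,[.541,.065,.21],loss="soft_l1",f_scale=.004); print(r.x.round(4),np.degrees(r.x[2]),f(r.x).round(4))
cv2.imwrite("pics/crop.png",cv2.resize(s["frame"][130:290,200:340],None,fx=3.7,fy=3.7,interpolation=2))
E
```

```text
42 [288. 161.] [0.655 0.027 0.135] 0.142
44 [230. 172.] [0.633 0.148 0.136] 0.142
45 [328. 206.] [ 0.56  -0.053  0.136] 0.143
41 [210. 228.] [0.517 0.19  0.136] 0.142
47 [308. 263.] [ 0.444 -0.011  0.136] 0.142
44 [249. 274.] [0.423 0.111 0.136] 0.142
[0.5387 0.0688 0.1749] 10.019280701367887 [0.0018 0.0014 0.0014 0.0018 0.0014 0.0017]
```

View pics/crop.png

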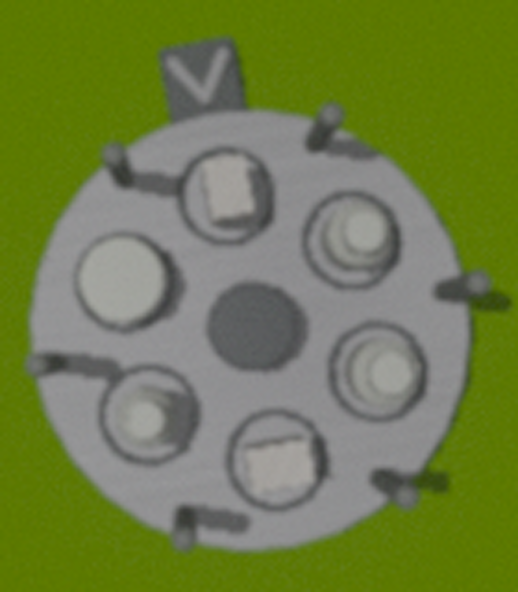

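The crop shows the white broad-lidded jar at (122,280), one pocket anticlockwise of the arrow at (205,75), so I'll turn clockwise. I'll straddle the post at 40° and sweep it to -20°.

```bash
cat >> h.py <<'E'
from scipy.spatial.transform import Rotation as R
C=np.array([.5387,.0688]); PSI=.1749
def quat(a,sg=1):
    y=sg*np.array([-np.sin(a),np.cos(a),0]); z=np.array([0,0,-1.]); return R.from_matrix(np.c_[np.cross(y,z),y,z]).as_quat()
def post(a,z): return np.r_[C+.125*np.array([np.cos(PSI+a),np.sin(PSI+a)]),z]
E
python3 - <<'E'
from h import *
for sg in(1,-1):
    q=ctrl.ik(post(np.pi/6,.22),quat(PSI,sg)); q2=ctrl.ik(post(-np.pi/6,.108),quat(PSI,sg)); print(sg,q,q2)
    if q is not None: best=sg if sg==1 or 'best' not in dir() or abs(q[6])<b else best; b=abs(q[6])
print(best); Q=quat(PSI,best)
effector.move_gripper(.46)
ctrl.move_to(post(np.pi/6,.22),Q)
print(ctrl.movel(post(np.pi/6,.109),feed=.08,until_force=6),ctrl.get_position(),ctrl.get_force(),ctrl.get_t())
s=cams.snapshot("scene"); cv2.imwrite("pics/s1.png",cv2.resize(s["frame"][90:290,120:380],(780,600)))
E
```

```text
1 [ 0.47522408  0.53149404 -1.0646217   1.42258827  0.46259079  1.45480083
  1.16395141] [ 0.65334852  0.63567696 -1.03401111  1.5420033   0.56040703  1.28666486
  1.29088103]
-1 [ 0.35775358  0.45146918 -0.85950783  1.42652253  0.34097715  1.41771355
 -1.89918404] [ 0.57093715  0.5691548  -0.89138706  1.54473958  0.4578045   1.24869537
 -1.786095  ]
1
False [0.63478991 0.14938111 0.10961843] [0.68844297 0.65338548 0.52528806] 6.1417
```

View pics/s1.png

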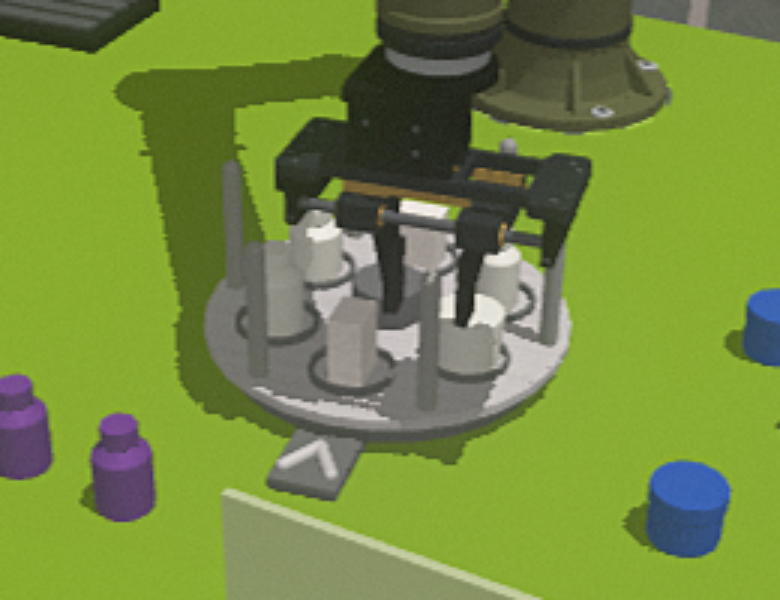

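The fingers, with tips at (392,310) and (465,325), straddle the post at (430,300) without contact. Now the sweep.

```bash
python3 - <<'E'
from h import *
for a in np.radians([20,10,0,-10,-20,-26,-30]):
    ctrl.movel(post(a,.109),feed=.05); print(np.degrees(a).round(),ctrl.get_force().round(1),ctrl.get_t())
ctrl.pause(.8); print(ctrl.get_force().round(1))
s=cams.snapshot("scene"); cv2.imwrite("pics/s2.png",cv2.resize(s["frame"][90:290,120:380],(780,600)))
E
```

```text
20.0 [1.2 2.4 0.2] 6.775
10.0 [2.3 4.6 0.9] 7.3583
0.0 [ 0.6  1.9 -0.6] 7.9417
-10.0 [ 0.5 -1.9  0.9] 8.525
-20.0 [ 0.9 -2.4 -1.4] 9.1083
-26.0 [-0.2  0.1 -0.8] 9.5167
-30.0 [-0.5 -0.1  0.8] 9.8417
[-0.6  0.3  0.7]
```

View pics/s2.png

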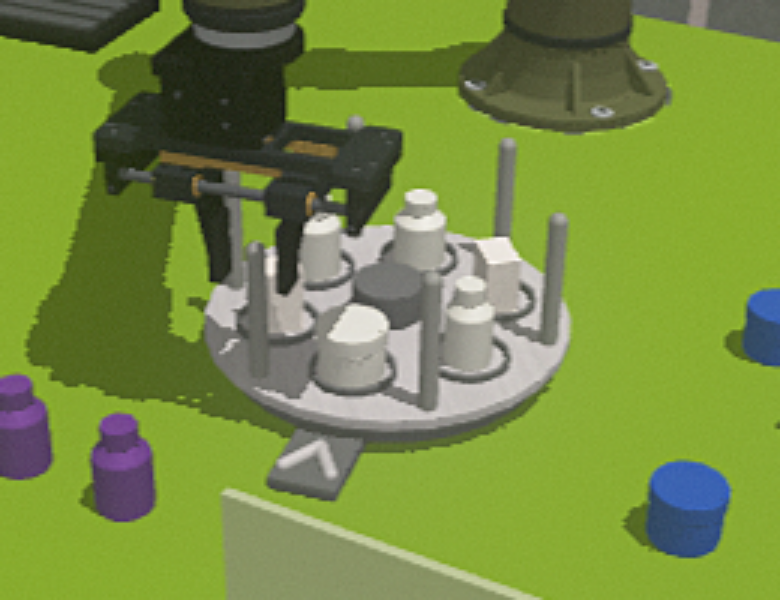

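The jar is now at (352,350), in the pocket at the arrow and upright, and the post stands free between the fingers. I'll lift straight up, back off and check.

```bash
python3 - <<'E'
from h import *
p=post(-np.pi/6,.25); ctrl.movel(p,feed=.1)
ctrl.move_to([.55,-.3,.3],quat(PSI)); ctrl.pause(.3)
s=cams.snapshot("top"); cv2.imwrite("pics/t3.png",cv2.resize(s["frame"][110:290,190:350],(533,600)))
for l,z in(("jar_mid",.053),("flask_mid",.065)):
    for d in cams.place_of(s,l):
        w=world(s,*d["uv"],z)[:2]-C
        if np.hypot(*w)<.15: print(l,round(d["p"],2),np.hypot(*w).round(3),np.degrees(np.arctan2(w[1],w[0])-PSI).round(1))
print(ctrl.get_t())
E
```

```text
jar_mid 0.93 0.085 0.1
jar_mid 0.32 0.088 -116.3
flask_mid 0.7 0.091 -120.3
14.0083
```

View pics/t3.png

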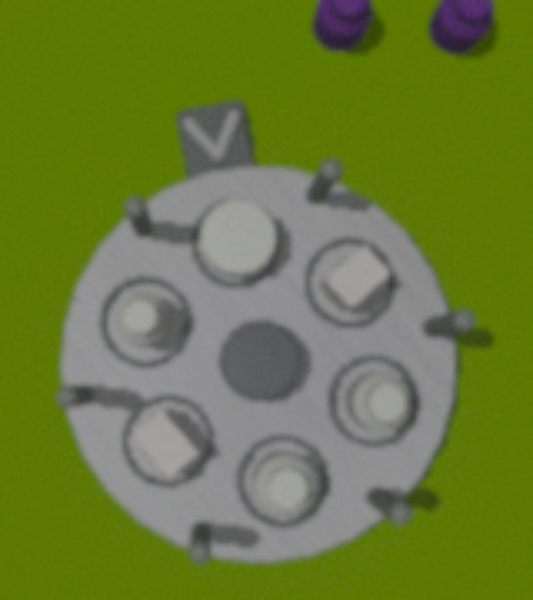

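The jar sits at (237,240), in line with the arrowhead (measured 0.1° off, 85 mm from the axis). All containers are upright and the robot is clear.

```bash
python3 -c "
from plant import order
print(order.close_job())"
```

```text
the job is handed in; nothing more can be done
None
```

The carousel was turned one click clockwise, the white jar rests upright at the arrowhead with the other containers upright in their pockets, and the job was handed in with the arm clear, about 14 s on the robot's clock.

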